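Hold the trimmings bin open by its pedal, then ease the lid shut

ROBOT

A 6-joint arm with a two-finger parallel gripper is mounted at the origin on the work surface. World frame = base frame: x ahead of the robot, y to its left, z up, the work surface at z = 0. Lengths are in mm, angles in rad, forces in N, time in s.
With the tool pointing down it reaches from about 350 to 975 mm from the base axis. Payload 7.1 kg.
Tool frame: the origin (TCP) lies midway between the tips of the shut fingers; the grasp point (between the pads) lies 19 mm behind it; z points along the fingers, y is the line along which they close (so a half turn about z gives the same grasp; the last joint's range is limited). The gripper opens to 88 mm and grips with 3 to 60 N. Pads are 20 mm wide; open, the fingers measure 115 mm over their backs; the gripper's body (75 mm by 178 mm) begins 61 mm behind the grasp point.
Start: joints at [-1.214, 0.423, 1.63, -0, 1.089, -0.019], TCP at [229.402, -581.36, 222.675] pointing down, gripper open.
Joint ranges: [-3, 3], [-0.9, 2.11], [0.09, 2.58], [-1.31, 4.45], [0.11, 2.69], [-2.54, 2.54]. Speed limits (rad/s): [2.39, 2.39, 3.01, 3.14, 3.14, 3.14].

INTERFACE

Orientations are given as a rotation vector (axis times angle).
In Python, from workcell import ctrl gives the robot as it stands.
- The arm moves only by the shell command python3 -m inch 'ROWS' [OPENING]. ROWS is JSON, a list of rows, each an object with "xyz": the shift along the tool's x, y, z in mm, a list of three; "rot": the turn, a rotation vector about the tool's x, y, z in rad, a list of three. In form: [{"xyz": [dx, dy, dz], "rot": [ax, ay, az]}, ...]. A call has 1 to 12 rows; each row is the pose to reach, as a shift and turn from the pose commanded when the call began, along the tool's axes at that moment; what a row does not reach only later rows make up. A row lasts 1/12 s, in which the tool goes at most 41.7 mm and 7.16 degrees, less where a joint would pass 70% of its speed; a pose out of reach is approached as far as the arm can. A call with a gripper value outside its range is refused whole. OPENING is the closure in counts, from 0 (fully open) to 255 (shut), set as the call begins (- or left out, the last holds). The fingers move at their own pace and stop on an object; the grip force is fixed at half the most. Time passes only in rows, so rows that repeat a pose let the fingers close. It gives the time, the measured TCP pose, the force, the opening and the grip force at its end, in the units of the state.
- ctrl.get_obs(): the state, without advancing time (a new reading comes with each control period).
- ctrl.get_image(name): name is "scene" or "top" or "wrist"; returns the picture (420x560x3 uint8, red, green, blue); there is no depth.
- ctrl.camera_model(name): a dict with "fx", "fy", "cx", "cy" (pixels), "position" and "attitude" of the camera in the world. Camera axes: x right, y up, looking along -z (the intrinsics and any distortion apply to the point x, -y, -z); pixel columns grow to the right and rows downward; lengths in mm; the calibration is good to about 2 mm. A picture is of the moment at which its call begins: read the wrist's pose just before it. camera_model takes no time and is no camera call; for the wrist camera it gives the pose at the moment of the call.
- ctrl.close_job(): hands the job in; it is judged then, once.
The state is a dict: "t": time; "qpos": joint angles; "qvel": joint speeds; "joint_torque": joint torques, N m; "ee_pos": TCP position; "orientation": TCP orientation; "ft_force": force on the tool from outside, world axes, zero at the start; "moment": the same for the moment, N m; "width": finger opening in mm; "grasp_force": force on a finger pad.
Only numpy, scipy, OpenCV 4.12 (cv2) and the standard library are available. Lean on these libraries where they do the work, as an engineer would, in place of code of your own. Each camera call takes 0.05 s, during which the arm holds its last target. There are 200 camera calls.

TASK

The fly tyer's hands are full of clippings: with your fingertips press the pedal of the green-lidded trimmings bin right down, without forcing it, and keep the lid wide open for a good two seconds. Then let the pedal up slowly, so that the lid comes down gently until it is fully shut instead of slamming and puffing the feathers about, and take your hand away. Work the bin by its pedal only and never touch its lid; leave the orange-lidded bin shut, and leave the spools and the jar standing where they are.

Things in the scene. Friction and masses are not known exactly. Their poses are not given: they have to be found in the camera images.
- trim_bin: trimmings bin: round bench-top pedal bin fixed to the bench, steel shell 130 mm across, black base ring 136 mm across, bright green domed lid; shut lid's top 190 mm high. Origin: centre of its underside. Its -x axis points out of its front, over the pedal; the lid is hinged at the rear (+x), its front edge swings up and back, away from the pedal (open: 300 mm high).
- trim_tread: black ribbed tread of that bin's pedal, 34 mm (its x, front to back) by 44 mm (its y), 8 mm thick. Origin: centre of its top face; up, it is 110 mm in front of the bin's centre (45 mm clear of the shell) and 49 mm above the bench. Fully down it is 21 mm above the bench, 3 mm further out and tipped 0.28 rad, front edge lower. Takes 2 to 6 N all the way, then a stiff rubber stop.
- trim_pedal (a joint): turn of that pedal about a level axis 10 mm in front of the bin's centre, 26 mm above the bench, 100 mm behind the tread's centre: 0 = up, 0.28 rad = fully down on its stop (10 mm of tread travel = 0.1 rad). It always pushes back up; if it is let go, the lid falls and slams.
- trim_lid (a joint): turn of the green lid: 0 = shut, 1.22 rad = fully open. A push rod links it to the pedal: the lid turns 4.36 times as far as the pedal (10 mm of tread travel = 0.44 rad). Falling freely it exceeds 5 rad/s; over 3 rad/s is a slam, a gentle closing stays under about 1 rad/s.
- trim_cover: the bright green domed cover of that bin's lid, 136 mm across and 21 mm high. Origin: centre of its underside, 169 mm above the bench when shut. It must not be touched.
- hook_bin: bin for bent hooks and blades: the same bin with a bright orange lid, fixed to the bench, with the same frame and pedal (tread 110 mm in front of its centre). To be left alone.
- hook_lid (a joint): turn of the orange lid: 0 = shut, 1.22 rad = fully open. It stays shut.
- spool_red: loose thread spool with dark red thread and white flanges, standing upright, 30 mm across, 42 mm high. Origin: centre of its underside.
- spool_gold: loose thread spool with golden yellow thread and white flanges, standing upright, 30 mm across, 42 mm high. Origin: centre of its underside.
- bead_jar: small loose jar, pale green with a black cap, standing upright, 42 mm across, 52 mm high. Origin: centre of its underside.
Things that resemble listed ones, but are neither listed nor needed, are in the scene too. There is more than one size of the bead_jar; the one meant has the size given above.

How it is judged (in metres and radians):
On the way, in this order (a step that is already met when the one before it is completed fails the run):
1. the fingers press the pedal down and keep the green lid wide open (over 1.08 rad) for two seconds (value of joint trim_lid above 1.08 rad and contact force between the fingers and trim_tread above 0.3 N), for 1.8 s.
2. the green lid is let down until it is shut (value of joint trim_lid below 0.04 rad), for 0.2 s.
At the end, for the whole second after the job is handed in: The green lid is fully shut (within 0.04 rad) and at rest with its pedal up, the orange lid is shut, and both spools and the jar stand upright within 20 mm of where they were (value of joint each of trim_lid, hook_lid below 0.04 rad and value of joint trim_pedal below 0.015 rad and velocity of joint trim_lid between -0.1 and 0.1 rad/s and distance of each of spool_red, spool_gold, bead_jar from where it was at the start of the episode below 0.02 m and angle between each of spool_red, spool_gold, bead_jar's own z axis and vertical below 0.2 rad); the robot touches nothing.
It fails at once if the green lid slams: it closes faster than 3 rad/s (velocity of joint trim_lid below -3 rad/s).
It fails at once if the robot touches the green lid (contact force between any of the fingers, the arm and trim_cover above 0.5 N).
It fails at once if the pedal is forced or squeezed (over 90 N) (contact force between the fingers and trim_tread above 90 N).
It fails at once if the orange-lidded bin is opened (value of joint hook_lid above 0.15 rad).
It fails at once if a spool or the jar is lifted, pushed away or knocked over (distance of any of spool_red, spool_gold, bead_jar from where it was at the start of the episode above 0.025 m or angle between any of spool_red, spool_gold, bead_jar's own z axis and vertical above 0.4 rad).
It also fails if it takes over 51 s, if anything falls off the work surface, if the arm or the gripper's body presses on something with over 40 N, if the wrist force passes 120 N, or if a joint passes its speed limit or range.

## Working session

There is one attempt and no reset: what is moved stays moved. The work goes in short steps, Python scripts to look and compute and a shell command to move; the robot and the scene stay as the last step left them, time stands still between calls to the robot, and variables do not carry over. Pictures are saved under pics/ and viewed, at most 10 in all, crops included, and the job is handed in when it is done.

```bash
mkdir -p pics
python3 - <<'E'
from workcell import ctrl
import cv2
o=ctrl.get_obs();print(o)
for n in("scene","top"):
    print(n,ctrl.camera_model(n)); cv2.imwrite(f"pics/{n}1.png",ctrl.get_image(n)[:,:,::-1])
E
```

```text
{'t': 0.0, 'qpos': array([-1.21395374e+00,  4.23796696e-01,  1.63066930e+00, -3.52794035e-05,
        1.08860959e+00, -1.89739026e-02]), 'qvel': array([-0.00026382,  0.00017754, -0.00038186,  0.0006247 ,  0.0007196 ,
        0.00254808]), 'joint_torque': array([ 1.49477262e-03, -5.44621038e+01, -2.73666179e+01,  6.44217012e-02,
        2.26643309e-02, -6.40022631e-05]), 'ee_pos': array([ 229.23433205, -580.85633865,  221.93739623]), 'orientation': array([-3.08485585e+00, -5.86616403e-01,  4.39820256e-04]), 'ft_force': array([ 0.47248641, -0.47210526,  0.0282334 ]), 'moment': array([0.01544997, 0.01754379, 0.00203344]), 'grasp_force': 0.0, 'width': 87.46926737952575}
scene {'fx': 463.6700276578971, 'fy': 463.6700276578971, 'cx': 278.66135820127835, 'cy': 210.4251078522108, 'position': array([1042.99683032, -458.89262441,  751.66145246]), 'attitude': array([0.73462279, 0.31710616, 0.73044779])}
top {'fx': 512.6215305344797, 'fy': 512.6215305344797, 'cx': 269.4969817783956, 'cy': 216.22381793038346, 'position': array([ 386.04731026,  -45.87196777, 1295.3832554 ]), 'attitude': array([ 0.12214642, -0.12803401, -1.56241275])}
```

View pics/top1.png

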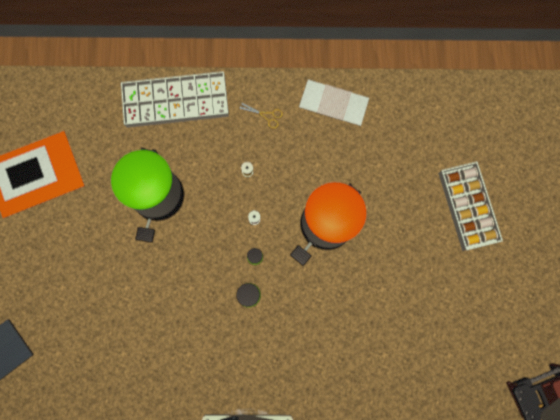

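View pics/scene1.png

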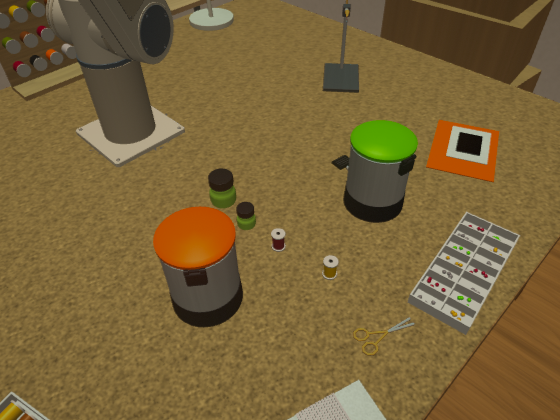

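The top view has up as +x and left as +y. It shows the green lid at about (142,180) with its tread at about (146,235), and the orange lid at (335,212) with its tread at (301,255). The spools are at (247,168) and (254,217), and the jars at (255,256) and (248,295). The scene view agrees.

```bash
cat > h.py <<'E'
import numpy as np, cv2
from scipy.spatial.transform import Rotation as R
def ray(m,u,v):
    d=R.from_rotvec(m["attitude"]).apply([(u-m["cx"])/m["fx"],-(v-m["cy"])/m["fy"],-1]); return np.array(m["position"]),d
def onz(m,u,v,z):
    p,d=ray(m,u,v); return (p+d*(z-p[2])/d[2])[:2].round(1)
def blob(mask,u0,v0,r):
    k=np.zeros_like(mask);cv2.circle(k,(u0,v0),r,255,-1)
    n,l,s,c=cv2.connectedComponentsWithStats(mask&k)
    i=1+np.argmax(s[1:,4]); return c[i],s[i],(l==i).astype(np.uint8)
E
python3 - <<'E'
from h import *
from workcell import ctrl
T=cv2.imread("pics/top1.png");S=cv2.imread("pics/scene1.png");mt=ctrl.camera_model("top");ms=ctrl.camera_model("scene")
dark=lambda I:cv2.inRange(I,(0,0,0),(48,48,48)); hsv=lambda I:cv2.cvtColor(I,cv2.COLOR_BGR2HSV)
gr=lambda I:cv2.inRange(hsv(I),(45,180,90),(70,255,255)); 
def show(n,I,m,mask,u,v,r,z):
    c,s,l=blob(mask,u,v,r); cn=cv2.findContours(l,0,2)[0][0]
    print(n,c.round(1),s,onz(m,*c,z),"rect",[onz(m,*p,z).tolist() for p in cv2.boxPoints(cv2.minAreaRect(cn))])
show("tread top",T,mt,dark(T),146,236,13,49)
show("tread sc",S,ms,dark(S),342,162,13,49)
show("lid top",T,mt,gr(T),142,180,45,172)
show("lid sc",S,ms,gr(S),384,140,45,180)
show("tread2",T,mt,dark(T),301,255,13,49)
for n,u,v,r,z in(("sp1",247,168,9,42),("sp2",254,217,9,42)):
    show(n,T,mt,cv2.inRange(T,(140,140,140),(255,255,255)),u,v,r,z)
show("jar",T,mt,dark(T),255,256,12,52);show("jarbig",T,mt,dark(T),248,295,18,65)
E
```

```text
tread top [153.  232.5] [153 232   1   2   2] [544.6 234.9] rect [[543.4, 234.8], [543.4, 234.8], [545.9, 234.9], [545.9, 234.9]]
tread sc [341.2 162. ] [332 156  17  13 135] [540.5 248. ] rect [[523.3, 233.9], [530.9, 278.8], [560.6, 259.0], [552.7, 215.4]]
lid top [141.1 177.9] [ 112  150   60   59 2425] [652.3 238.8] rect [[648.1, 329.6], [744.1, 242.0], [649.1, 145.9], [555.6, 233.7]]
lid sc [390.9 136.5] [ 351  121   66   40 1066] [656.  249.8] rect [[604.7, 173.7], [552.0, 299.8], [698.9, 297.4], [736.3, 180.0]]Traceback (most recent call last):
  File "<stdin>", line 13, in <module>
  File "<stdin>", line 7, in show
  File "h.py", line 10, in blob
    i=1+np.argmax(s[1:,4]); return c[i],s[i],(l==i).astype(np.uint8)
        ~~~~~~~~~^^^^^^^^^
    return _wrapfunc(a, 'argmax', axis=axis, out=out, **kwds)
    return bound(*args, **kwds)
ValueError: attempt to get argmax of an empty sequence
```

```bash
cat >> h.py <<'E'
def show(n,m,mask,u,v,r,z):
    c,s,l=blob(mask,u,v,r); cn=max(cv2.findContours(l,0,2)[0],key=cv2.contourArea)
    (a,b),sz,ang=cv2.minAreaRect(cn)
    print(n,c.round(1),s,"cent",onz(m,*c,z),"rectc",onz(m,a,b,z),"rect",[onz(m,*p,z).tolist() for p in cv2.boxPoints(((a,b),sz,ang))])
E
python3 - <<'E'
from h import *
from workcell import ctrl
T=cv2.imread("pics/top1.png");S=cv2.imread("pics/scene1.png");mt=ctrl.camera_model("top");ms=ctrl.camera_model("scene")
print(T[236,134:160:2].tolist(),T[252,146])
hsv=lambda I:cv2.cvtColor(I,cv2.COLOR_BGR2HSV)
dark=lambda I:cv2.inRange(hsv(I),(0,0,0),(180,110,65)); 
gr=lambda I:cv2.inRange(hsv(I),(40,150,60),(75,255,255)); orr=cv2.inRange(hsv(T),(4,200,120),(14,255,255))
show("tread top",mt,dark(T),146,236,14,49)
show("tread sc",ms,dark(S),342,162,13,49)
show("lid top",mt,gr(T),142,180,45,172)
show("lid sc",ms,gr(S),384,140,45,180)
show("lid2 top",mt,orr,335,212,45,172)
show("tread2",mt,dark(T),301,255,14,49)
for n,u,v,r,z in(("sp1",247,168,9,42),("sp2",254,217,9,42)):
    show(n,mt,cv2.inRange(T,(110,110,110),(255,255,255)),u,v,r,z)
show("jar",mt,dark(T),255,256,12,52);show("jarbig",mt,dark(T),248,295,18,65)
E
```

```text
[[69, 113, 138], [48, 59, 68], [51, 54, 60], [55, 62, 67], [53, 59, 64], [52, 60, 63], [55, 60, 64], [52, 59, 64], [55, 59, 64], [43, 45, 51], [55, 91, 112], [74, 118, 147], [76, 123, 152]] [ 71 116 143]
tread top [144.6 233.6] [136 228  18  13 173] cent [541.8 255.4] rectc [540.6 255. ] rect [[528.5, 276.2], [557.2, 274.4], [552.8, 233.6], [524.2, 235.6]]
tread sc [342.9 161.2] [334 155  18  14 142] cent [541.5 253. ] rectc [543.7 252.2] rect [[523.0, 240.8], [530.7, 286.0], [564.2, 263.4], [556.3, 219.8]]
lid top [141.2 179.2] [ 111  149   61   61 2879] cent [649.3 238.4] rectc [649.2 238.4] rect [[647.0, 332.9], [747.6, 241.0], [651.4, 143.7], [553.4, 235.8]]
lid sc [383.5 140.9] [ 350  120   68   43 2225] cent [653.8 227.3] rectc [653.9 227.3] rect [[632.8, 137.1], [553.2, 257.2], [676.6, 324.6], [742.3, 201.1]]
lid2 top [335.8 210.6] [ 305  182   61   61 2559] cent [ 580.1 -197.2] rectc [ 576.9 -195.3] rect [[644.9, -129.0], [645.6, -263.8], [510.2, -260.4], [509.6, -128.1]]
tread2 [296.5 248.4] [293 246   8   6  14] cent [ 507.2 -116.3] rectc [ 505.2 -115.7] rect [[502.1, -106.5], [514.4, -118.8], [508.3, -124.9], [496.1, -112.6]]
sp1 [246.5 167.8] [241 162  12  15 127] cent [710.5   8.1] rectc [707.5   8.2] rect [[725.5, 22.3], [725.7, -5.4], [689.5, -5.8], [689.4, 21.8]]
sp2 [254.  217.1] [248 210  13  15 149] cent [585.1 -11.7] rectc [585.4 -11.8] rect [[602.9, 3.3], [603.1, -26.5], [568.0, -26.8], [567.8, 2.9]]
jar [254.6 252.8] [248 249  14   8  73] cent [495.9 -14.3] rectc [496.5 -14.1] rect [[505.0, 1.8], [505.1, -29.8], [488.1, -29.9], [488.0, 1.6]]
jarbig [248.3 285.4] [243 284  12   6  23] cent [ 4.168e+02 -3.000e-01] rectc [4.165e+02 2.000e-01] rect [[417.4, 14.3], [425.1, -11.0], [415.6, -13.9], [407.9, 11.3]]
```

```bash
cat >> h.py <<'E'
YAW=np.pi-0.137
def target(tilt,yaw=YAW):
    x=np.array([np.cos(yaw),np.sin(yaw),0]);z=np.array([0,0,-1.]);y=np.cross(z,x)
    return R.from_matrix(np.c_[x,y,z])*R.from_rotvec([0,tilt,0])
def rel(p,tilt,yaw=YAW,p0=None):
    from workcell import ctrl
    o=ctrl.get_obs();r0=R.from_rotvec(o["orientation"])
    print("t",o["t"],"at",o["ee_pos"].round(1),"F",o["ft_force"].round(2),"q",o["qpos"].round(2))
    print("xyz",r0.inv().apply(np.array(p)-o["ee_pos"]).round(1),"rot",(r0.inv()*target(tilt,yaw)).as_rotvec().round(3))
E
python3 -c "
from h import *
rel((400,-120,240),0,1.9)
rel((515,258,230),-.35)"
```

```text
t 0.1 at [ 229.2 -580.9  222. ] F [-0.73  0.06 -0.35] q [-1.21  0.42  1.63 -0.    1.09 -0.02]
xyz [ 328.  -366.1  -17.5] rot [-1.000e-03 -1.000e-03 -1.524e+00]
t 0.1 at [ 229.2 -580.9  222. ] F [-0.73  0.06 -0.35] q [-1.21  0.42  1.63 -0.    1.09 -0.02]
xyz [ 573.7 -675.5   -7.1] rot [-0.459 -0.122 -2.594]
```

```bash
python3 -m inch '[{"xyz":[328,-366,-18],"rot":[0,0,-1.52]},{"xyz":[328,-366,-18],"rot":[0,0,-1.52]},{"xyz":[328,-366,-18],"rot":[0,0,-1.52]},{"xyz":[328,-366,-18],"rot":[0,0,-1.52]},{"xyz":[328,-366,-18],"rot":[0,0,-1.52]},{"xyz":[328,-366,-18],"rot":[0,0,-1.52]},{"xyz":[328,-366,-18],"rot":[0,0,-1.52]},{"xyz":[328,-366,-18],"rot":[0,0,-1.52]},{"xyz":[328,-366,-18],"rot":[0,0,-1.52]},{"xyz":[328,-366,-18],"rot":[0,0,-1.52]},{"xyz":[328,-366,-18],"rot":[0,0,-1.52]},{"xyz":[328,-366,-18],"rot":[0,0,-1.52]}]' 255; python3 -c "
from h import *
rel((515,258,230),-.35)"
```

```text
t: 1.1
ee_pos: [400.3, -118.0, 240.8]
orientation: [-1.85, -2.539, -0.0]
ft_force: [0.3, -0.0, -0.2]
width: 11.3
grasp_force: 0.0
t 1.1 at [ 400.3 -118.   240.8] F [ 0.35 -0.02 -0.25] q [-0.32  0.08  2.05  0.    1.01 -0.63]
xyz [322.7 224.4  10.9] rot [-0.196 -0.312 -1.11 ]
```

```bash
python3 -m inch '[{"xyz":[323,224,11],"rot":[-0.196,-0.312,-1.11]},{"xyz":[323,224,11],"rot":[-0.196,-0.312,-1.11]},{"xyz":[323,224,11],"rot":[-0.196,-0.312,-1.11]},{"xyz":[323,224,11],"rot":[-0.196,-0.312,-1.11]},{"xyz":[323,224,11],"rot":[-0.196,-0.312,-1.11]},{"xyz":[323,224,11],"rot":[-0.196,-0.312,-1.11]},{"xyz":[323,224,11],"rot":[-0.196,-0.312,-1.11]},{"xyz":[323,224,11],"rot":[-0.196,-0.312,-1.11]},{"xyz":[323,224,11],"rot":[-0.196,-0.312,-1.11]},{"xyz":[323,224,11],"rot":[-0.196,-0.312,-1.11]},{"xyz":[323,224,11],"rot":[-0.196,-0.312,-1.11]},{"xyz":[323,224,11],"rot":[-0.196,-0.312,-1.11]}]'
python3 - <<'E'
from h import *
from workcell import ctrl
import pickle
rel((535,255,90),-.35)
m=ctrl.camera_model("wrist");print(m);pickle.dump(m,open("w.pkl","wb"))
cv2.imwrite("pics/w1.png",ctrl.get_image("wrist")[:,:,::-1])
E
```

```text
t: 2.1
ee_pos: [516.2, 255.2, 229.0]
orientation: [0.2, 2.787, -0.037]
ft_force: [0.5, -0.3, 0.6]
width: 0.5
grasp_force: 0.0
t 2.1 at [516.2 255.2 229. ] F [ 0.47 -0.31  0.56] q [ 0.56  0.25  1.93 -0.34  0.73 -0.64]
xyz [ 29.8   2.6 137. ] rot [-0.003 -0.002 -0.005]
{'fx': 368.7043013366237, 'fy': 368.7043013366237, 'cx': 282.0865308618839, 'cy': 213.7791386816126, 'position': array([383.7190299 , 274.26088376, 351.66210167]), 'attitude': array([-0.53970565, -0.46604481,  1.37366543])}
```

View pics/w1.png

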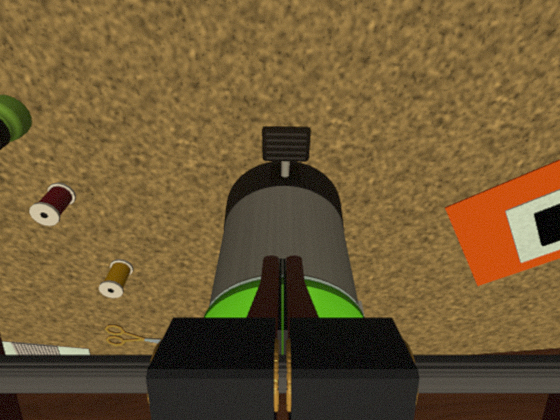

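The wrist view shows the tread at about (286,143), centred in front of the bin and squared up with the tool. The shut fingertips are at (285,258).

Run:
```python
from h import *
import pickle
m=pickle.load(open("w.pkl","rb"));I=cv2.imread("pics/w1.png");h=cv2.cvtColor(I,cv2.COLOR_BGR2HSV)
mk=cv2.inRange(h,(0,0,0),(180,130,75)); k=mk.copy();k[161:]=0
show("tread",m,k,286,143,40,49)
p=np.array([516.2,255.2,229]);d=R.from_rotvec(m["attitude"]).inv().apply(p-m["position"]);print("tip px",m["cx"]+m["fx"]*d[0]/-d[2],m["cy"]-m["fy"]*d[1]/-d[2])
```

```text
tread [285.5 143.9] [ 262  126   49   35 1314] cent [535.6 255.2] rectc [534.9 255.8] rect [[548.9, 231.3], [515.7, 237.2], [521.6, 278.8], [555.2, 275.5]]
tip px 282.2682306021856 278.3152979078649
```

```bash
python3 -c "
from h import *
rel((541,255,75),-.35)"; sleep 0
```

```text
t 2.15 at [516.1 254.2 229.1] F [ 0.57 -0.86 -0.05] q [ 0.56  0.24  1.93 -0.34  0.73 -0.64]
xyz [ 29.5   4.5 153.2] rot [-0.004 -0.002 -0.007]
```

```bash
python3 -m inch '[{"xyz":[6,1,30],"rot":[0,0,0]},{"xyz":[12,2,60],"rot":[0,0,0]},{"xyz":[18,3,90],"rot":[0,0,0]},{"xyz":[24,3,120],"rot":[0,0,0]},{"xyz":[28,3,142],"rot":[0,0,0]},{"xyz":[29.5,3,153],"rot":[0,0,0]},{"xyz":[29.5,3,153],"rot":[0,0,0]},{"xyz":[29.5,3,153],"rot":[0,0,0]},{"xyz":[29.5,3,153],"rot":[0,0,0]}]'
python3 - <<'E'
from h import *
from workcell import ctrl
rel((541,255,56),-.35)
cv2.imwrite("pics/s2.png",cv2.resize(ctrl.get_image("scene")[80:240,250:470,::-1],None,fx=3,fy=3))
E
```

```text
t: 2.9
ee_pos: [542.4, 254.1, 77.3]
orientation: [0.202, 2.784, -0.034]
ft_force: [0.6, -0.4, -0.3]
width: -0.0
grasp_force: 0.0
t 2.9 at [542.4 254.1  77.3] F [ 0.57 -0.36 -0.3 ] q [ 0.53  0.52  1.97 -0.54  0.43 -0.43]
xyz [ 8.8  0.7 19.5] rot [-0.002  0.001 -0.008]
```

View pics/s2.png

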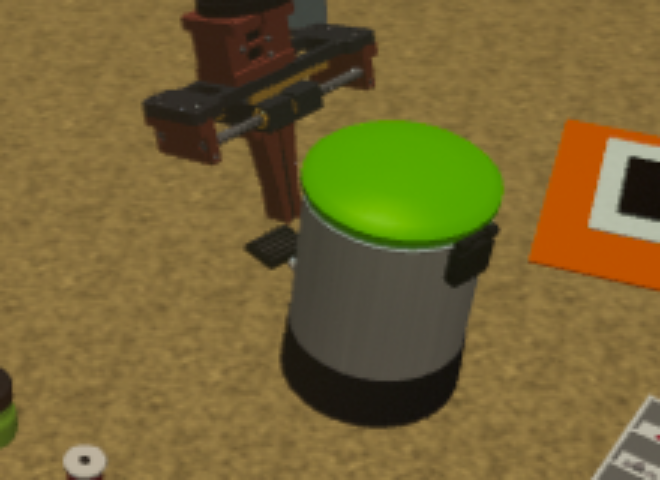

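The crop shows the fingertips (about (282,218)) just above the tread (272,247) with clear space to the lid. Next I approach the tread, moving 3 mm further out.

```bash
python3 -m inch '[{"xyz":[4,0,5],"rot":[0,0,0]},{"xyz":[6,0,9],"rot":[0,0,0]},{"xyz":[8,0,13],"rot":[0,0,0]},{"xyz":[9.7,0,17],"rot":[0,0,0]},{"xyz":[9.7,0,17],"rot":[0,0,0]},{"xyz":[9.7,0,17],"rot":[0,0,0]}]'; python3 -m inch '[{"xyz":[0.7,0,1.9],"rot":[0,0,0]},{"xyz":[1.4,0,3.8],"rot":[0,0,0]},{"xyz":[2.1,0,5.6],"rot":[0,0,0]},{"xyz":[2.8,0,7.5],"rot":[0,0,0]},{"xyz":[3.4,0,9.4],"rot":[0,0,0]},{"xyz":[3.4,0,9.4],"rot":[0,0,0]},{"xyz":[3.4,0,9.4],"rot":[0,0,0]}]'
```

```text
t: 3.45
ee_pos: [538.1, 254.7, 56.0]
orientation: [0.2, 2.786, -0.036]
ft_force: [0.1, 0.0, -0.3]
width: 0.6
grasp_force: 0.0
t: 4.03
ee_pos: [538.2, 254.8, 46.5]
orientation: [0.201, 2.786, -0.035]
ft_force: [-3.5, 2.0, 4.7]
width: 0.5
grasp_force: 2.5
```

```bash
python3 -m inch '[{"xyz":[0.8,0,1.7],"rot":[0,0,0]},{"xyz":[1.6,0,3.4],"rot":[0,0,0]},{"xyz":[2.5,0,5],"rot":[0,0,0]},{"xyz":[3.3,0,6.7],"rot":[0,0,0]},{"xyz":[4.1,0,8.4],"rot":[0,0,0]},{"xyz":[4.9,0,10],"rot":[0,0,0]},{"xyz":[5.7,0,11.7],"rot":[0,0,0]},{"xyz":[6.6,0,13.4],"rot":[0,0,0]},{"xyz":[7.4,0,15],"rot":[0,0,0]},{"xyz":[8.2,0,16.7],"rot":[0,0,0]},{"xyz":[8.2,0,16.7],"rot":[0,0,0]},{"xyz":[8.2,0,16.7],"rot":[0,0,0]}]'
python3 - <<'E'
from h import *
from workcell import ctrl
cv2.imwrite("pics/s3.png",cv2.resize(ctrl.get_image("scene")[60:240,250:470,::-1],None,fx=3,fy=3))
print(ctrl.get_obs()["ee_pos"],ctrl.get_obs()["ft_force"])
E
```

```text
t: 5.03
ee_pos: [536.9, 255.1, 28.1]
orientation: [0.201, 2.785, -0.035]
ft_force: [0.4, 0.7, 4.1]
width: 0.6
grasp_force: 1.7
[536.87976681 255.08798001  28.11970702] [-0.78770563  0.05911558  3.72101597]
```

View pics/s3.png

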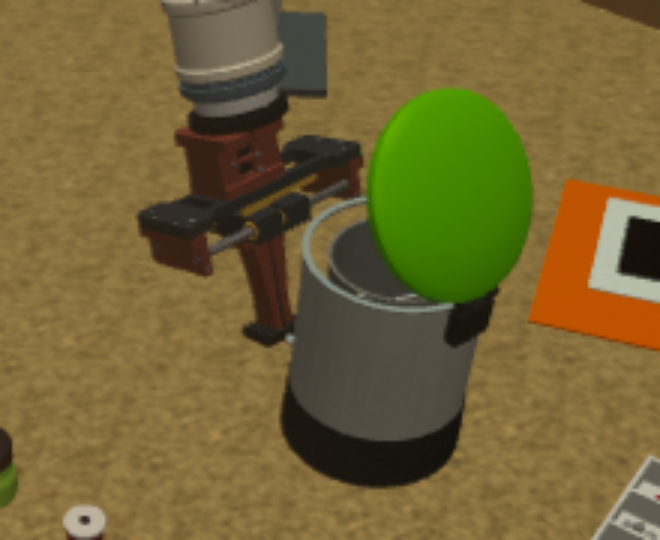

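The lid is wide open but the pedal has not reached its stop (force still about 4 N). I press on in small steps.

```bash
python3 -m inch '[{"xyz":[0.3,0,0.9],"rot":[0,0,0]},{"xyz":[0.5,0,1.4],"rot":[0,0,0]},{"xyz":[0.7,0,1.9],"rot":[0,0,0]},{"xyz":[0.7,0,1.9],"rot":[0,0,0]}]';python3 -m inch '[{"xyz":[0.3,0,0.9],"rot":[0,0,0]},{"xyz":[0.4,0,1.0],"rot":[0,0,0]},{"xyz":[0.4,0,1.0],"rot":[0,0,0]}]'
```

```text
t: 5.42
ee_pos: [536.8, 255.1, 26.1]
orientation: [0.201, 2.785, -0.035]
ft_force: [1.4, -0.8, 3.3]
width: 0.3
grasp_force: 1.5
t: 5.67
ee_pos: [536.7, 255.1, 25.0]
orientation: [0.201, 2.785, -0.035]
ft_force: [2.0, 0.3, 3.7]
width: 0.7
grasp_force: 1.4
```

```bash
python3 -m inch '[{"xyz":[0.2,0,0.5],"rot":[0,0,0]},{"xyz":[0.3,0,0.9],"rot":[0,0,0]},{"xyz":[0.3,0,0.9],"rot":[0,0,0]}]'; python3 -m inch '[{"xyz":[0.2,0,0.5],"rot":[0,0,0]},{"xyz":[0.2,0,0.5],"rot":[0,0,0]}]'
python3 - <<'E'
from h import *
from workcell import ctrl
I=ctrl.get_image("scene")[:,:,::-1]
cv2.imwrite("pics/s4.png",cv2.resize(I[60:240,250:470],None,fx=3,fy=3))
E
```

```text
t: 5.92
ee_pos: [536.6, 255.1, 24.0]
orientation: [0.201, 2.785, -0.035]
ft_force: [1.8, 0.0, 3.4]
width: 0.4
grasp_force: 1.4
t: 6.08
ee_pos: [536.5, 255.1, 23.4]
orientation: [0.201, 2.786, -0.035]
ft_force: [1.8, 0.7, 3.9]
width: 0.7
grasp_force: 1.4
```

View pics/s4.png

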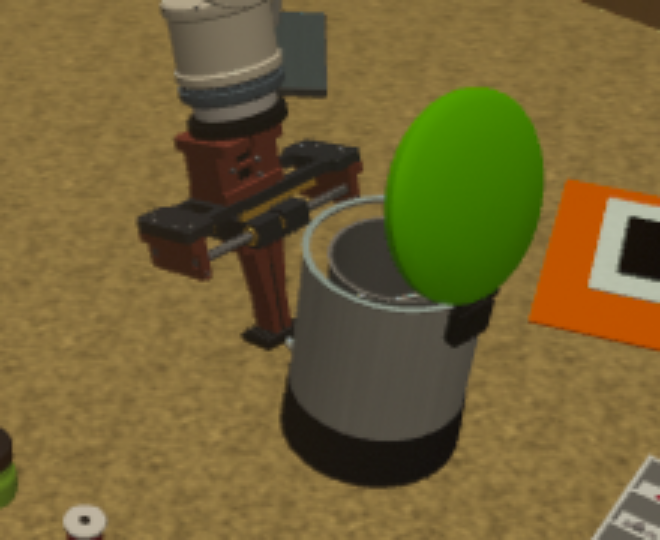

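```bash
python3 -m inch '[{"xyz":[0.2,0,0.5],"rot":[0,0,0]},{"xyz":[0.2,0,0.5],"rot":[0,0,0]}]'; python3 -m inch '[{"xyz":[0.2,0,0.5],"rot":[0,0,0]},{"xyz":[0.2,0,0.5],"rot":[0,0,0]}]'
```

```text
t: 6.3
ee_pos: [536.4, 255.0, 22.8]
orientation: [0.201, 2.786, -0.035]
ft_force: [1.2, 1.6, 3.2]
width: 0.6
grasp_force: 1.3
t: 6.47
ee_pos: [536.4, 255.0, 22.3]
orientation: [0.201, 2.786, -0.035]
ft_force: [0.9, 0.6, 2.2]
width: 0.6
grasp_force: 1.3
```

```bash
python3 -m inch '[{"xyz":[0.2,0,0.5],"rot":[0,0,0]},{"xyz":[0.2,0,0.5],"rot":[0,0,0]}]'; python3 -m inch '[{"xyz":[0.2,0,0.5],"rot":[0,0,0]},{"xyz":[0.2,0,0.5],"rot":[0,0,0]}]'
python3 - <<'E'
from h import *
from workcell import ctrl
I=ctrl.get_image("scene")[:,:,::-1];cv2.imwrite("pics/s5.png",I)
for f in("pics/s5.png",):
    m=cv2.inRange(cv2.cvtColor(cv2.imread(f),cv2.COLOR_BGR2HSV),(40,150,50),(75,255,255));c,s,l=blob(m,405,130,70);print(c,s)
    print(cv2.minAreaRect(max(cv2.findContours(l,0,2)[0],key=cv2.contourArea)))
ms=ctrl.camera_model("scene")
# predicted rim bounding box vs lid angle; hinge at rear rim
b=np.array([646,240.]);ax=np.array([np.cos(-.137),np.sin(-.137)])
for th in(1.0,1.08,1.15,1.22):
  P=[]
  for a in np.linspace(0,2*np.pi,72):
    x=68*np.cos(a);y=68*np.sin(a);z=0
    dx=x-68; X=68+dx*np.cos(th); Z=169-dx*np.sin(th)
    w=np.r_[b+X*ax+y*np.array([-ax[1],ax[0]]),Z]
    d=R.from_rotvec(ms["attitude"]).inv().apply(w-ms["position"]);P.append([ms["cx"]-ms["fx"]*d[0]/d[2],ms["cy"]+ms["fy"]*d[1]/d[2]])
  P=np.array(P);print(th,P.min(0).round(1),P.max(0).round(1))
E
```

```text
t: 6.63
ee_pos: [536.4, 255.0, 21.7]
orientation: [0.201, 2.786, -0.036]
ft_force: [0.7, 0.6, 2.7]
width: 0.5
grasp_force: 1.3
t: 6.8
ee_pos: [536.5, 255.0, 21.4]
orientation: [0.201, 2.785, -0.036]
ft_force: [-0.1, 0.5, 5.4]
width: 0.4
grasp_force: 2.5
[406.33607682 125.22119342] [ 380   90   53   72 2916]
((406.2353515625, 125.05882263183594), (49.47726821899414, 73.73082733154297), 14.03624439239502)
1.0 [372.7  88.8] [424.1 159.9]
1.08 [375.5  88.2] [425.6 159.9]
1.15 [377.8  88.1] [427.  159.9]
1.22 [380.1  88.3] [428.7 160. ]
```

The lid measures about 1.22 rad and the force has begun to rise, so the pedal is at its stop. I hold there.

```bash
for i in 1 2 3; do python3 -m inch '[{"xyz":[0,0,0],"rot":[0,0,0]},{"xyz":[0,0,0],"rot":[0,0,0]},{"xyz":[0,0,0],"rot":[0,0,0]},{"xyz":[0,0,0],"rot":[0,0,0]},{"xyz":[0,0,0],"rot":[0,0,0]},{"xyz":[0,0,0],"rot":[0,0,0]},{"xyz":[0,0,0],"rot":[0,0,0]},{"xyz":[0,0,0],"rot":[0,0,0]},{"xyz":[0,0,0],"rot":[0,0,0]},{"xyz":[0,0,0],"rot":[0,0,0]},{"xyz":[0,0,0],"rot":[0,0,0]},{"xyz":[0,0,0],"rot":[0,0,0]}]' | grep -E "t:|ee|ft|grasp"; done
```

```text
t: 7.85
ee_pos: [536.5, 255.0, 21.4]
ft_force: [-0.3, 0.5, 4.7]
grasp_force: 2.4
t: 8.85
ee_pos: [536.4, 255.0, 21.4]
ft_force: [0.8, 0.5, 5.1]
grasp_force: 2.4
t: 9.85
ee_pos: [536.5, 255.1, 21.4]
ft_force: [0.9, 0.2, 4.9]
grasp_force: 2.4
```

Now a slow release at about 12 mm/s.

```bash
python3 -m inch '[{"xyz":[-0.4,0,-0.9],"rot":[0,0,0]},{"xyz":[-0.8,0,-1.8],"rot":[0,0,0]},{"xyz":[-1.2,0,-2.7],"rot":[0,0,0]},{"xyz":[-1.6,0,-3.6],"rot":[0,0,0]},{"xyz":[-2.0,0,-4.5],"rot":[0,0,0]},{"xyz":[-2.4,0,-5.4],"rot":[0,0,0]},{"xyz":[-2.8,0,-6.3],"rot":[0,0,0]},{"xyz":[-3.2,0,-7.2],"rot":[0,0,0]},{"xyz":[-3.6,0,-8.1],"rot":[0,0,0]},{"xyz":[-4,0,-9],"rot":[0,0,0]},{"xyz":[-4.4,0,-9.9],"rot":[0,0,0]},{"xyz":[-4.8,0,-10.8],"rot":[0,0,0]}]'
python3 -m inch '[{"xyz":[-0.4,0,-0.9],"rot":[0,0,0]},{"xyz":[-0.8,0,-1.8],"rot":[0,0,0]},{"xyz":[-1.2,0,-2.7],"rot":[0,0,0]},{"xyz":[-1.6,0,-3.6],"rot":[0,0,0]},{"xyz":[-2.0,0,-4.5],"rot":[0,0,0]},{"xyz":[-2.4,0,-5.4],"rot":[0,0,0]},{"xyz":[-2.8,0,-6.3],"rot":[0,0,0]},{"xyz":[-3.2,0,-7.2],"rot":[0,0,0]},{"xyz":[-3.6,0,-8.1],"rot":[0,0,0]},{"xyz":[-4,0,-9],"rot":[0,0,0]},{"xyz":[-4.4,0,-9.9],"rot":[0,0,0]},{"xyz":[-4.8,0,-10.8],"rot":[0,0,0]}]'
```

```text
t: 10.85
ee_pos: [536.9, 254.7, 33.0]
orientation: [0.201, 2.786, -0.036]
ft_force: [-5.3, 2.3, 3.5]
width: 0.7
grasp_force: 2.3
t: 11.85
ee_pos: [538.1, 254.7, 45.0]
orientation: [0.201, 2.785, -0.036]
ft_force: [-3.3, -0.6, 4.1]
width: 0.2
grasp_force: 2.4
```

Now the last part, a bit slower.

```bash
python3 -m inch '[{"xyz":[-0.3,0,-0.7],"rot":[0,0,0]},{"xyz":[-0.6,0,-1.4],"rot":[0,0,0]},{"xyz":[-0.9,0,-2.1],"rot":[0,0,0]},{"xyz":[-1.2,0,-2.8],"rot":[0,0,0]},{"xyz":[-1.5,0,-3.5],"rot":[0,0,0]},{"xyz":[-1.8,0,-4.2],"rot":[0,0,0]},{"xyz":[-2.1,0,-4.9],"rot":[0,0,0]},{"xyz":[-2.4,0,-5.6],"rot":[0,0,0]},{"xyz":[-2.7,0,-6.3],"rot":[0,0,0]},{"xyz":[-3,0,-7],"rot":[0,0,0]},{"xyz":[-3.2,0,-7.7],"rot":[0,0,0]},{"xyz":[-3.4,0,-8.4],"rot":[0,0,0]}]'
python3 -m inch '[{"xyz":[-0.3,0,-0.8],"rot":[0,0,0]},{"xyz":[-0.6,0,-1.6],"rot":[0,0,0]},{"xyz":[-0.9,0,-2.4],"rot":[0,0,0]},{"xyz":[-1.2,0,-3.2],"rot":[0,0,0]},{"xyz":[-1.5,0,-4],"rot":[0,0,0]},{"xyz":[-1.8,0,-5],"rot":[0,0,0]},{"xyz":[-1.8,0,-5],"rot":[0,0,0]},{"xyz":[-1.8,0,-5],"rot":[0,0,0]},{"xyz":[-1.8,0,-5],"rot":[0,0,0]}]'
```

```text
t: 12.85
ee_pos: [538.2, 255.0, 53.7]
orientation: [0.201, 2.786, -0.035]
ft_force: [-0.0, -0.0, -0.4]
width: 0.4
grasp_force: 0.0
t: 13.6
ee_pos: [538.3, 254.7, 59.3]
orientation: [0.201, 2.785, -0.035]
ft_force: [-1.0, 0.2, -0.6]
width: 0.3
grasp_force: 0.0
```

The pedal is free. I back away up the tool axis.

```bash
python3 -m inch '[{"xyz":[0,0,-12],"rot":[0,0,0]},{"xyz":[0,0,-36],"rot":[0,0,0]},{"xyz":[0,0,-66],"rot":[0,0,0]},{"xyz":[0,0,-96],"rot":[0,0,0]},{"xyz":[0,0,-120],"rot":[0,0,0]},{"xyz":[0,0,-140],"rot":[0,0,0]},{"xyz":[0,0,-150],"rot":[0,0,0]},{"xyz":[0,0,-150],"rot":[0,0,0]},{"xyz":[0,0,-150],"rot":[0,0,0]},{"xyz":[0,0,-150],"rot":[0,0,0]},{"xyz":[0,0,-150],"rot":[0,0,0]}]'
python3 - <<'E'
from h import *
from workcell import ctrl
cv2.imwrite("pics/s6.png",ctrl.get_image("scene")[:,:,::-1])
E
```

```text
t: 14.52
ee_pos: [487.1, 261.6, 198.8]
orientation: [0.201, 2.787, -0.038]
ft_force: [-0.6, 0.3, -0.4]
width: 0.3
grasp_force: 0.0
```

View pics/s6.png

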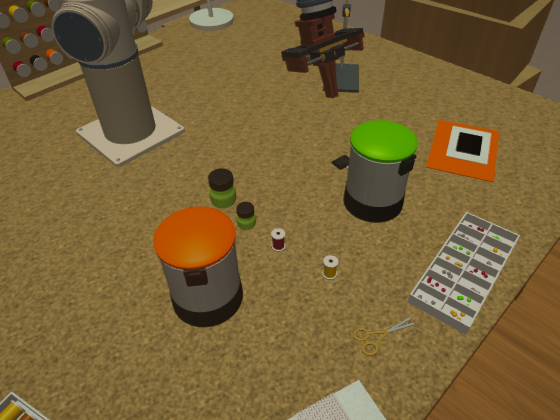

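The green lid is shut (384,140), the tread is up (342,162), and the spools and jars stand where they were. The hand is clear.

```bash
python3 -c "
from workcell import ctrl
print(ctrl.close_job())"
```

```text
the job is handed in; nothing more can be done
None
```

I pressed the green bin's pedal to its stop, held the lid wide open for about 3 s, let it down slowly until it was shut, then took the hand away and handed the job in; the judge's result was not shown.

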